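# Snap the clamp cap onto the ring-bedding stud and hold it down

## Task

Pick up the smaller of the two white knobbed caps, set it over the upright stud of the ring holder and press it straight down until it clicks over the stud's sprung balls; do not stop at the click, but keep pressing until the sprung seat under the gold band is pushed right down to its stop. Go gently: the band is soft, so never bear on it with more than about 40 N. Finish while still holding the cap pressed down so that the band beds in, and leave the big cap, the jar and the dividers where they are.

Things in the scene. Friction and masses are not known exactly. Their poses are not given: they have to be found in the camera images.
- cap_center (a point): smaller white cap, loose, upright, open end down; 60 mm high, 35 g. Lower half: hollow skirt, 32 mm across, 30 mm high; upper half: solid grip knob, 20 mm across, 30 mm high. A flat shoulder 6 mm wide rings the knob's foot; finger tips can bear on it. Bore 26 mm deep, 16 mm across at its rounded lip. Point: on the axis half-way up, level with the shoulder; z up
- stud_top (a point): top centre of the ring holder's upright steel stud, 48 mm above the bench, 13 mm across, tapered to 7 mm at the top. Four sprung balls stand 3.3 mm out of its sides, centred 10 mm below the top. It stands mid a fixed 84 mm square, 12 mm high base plate. Pressing the cap on takes about 7 N, then the balls pull it down; its rim goes from 40 to 31 mm above the bench in this
- band_top (a point): centre of the gold band's upper edge: band around the stud, 27 mm outer, 22 mm inner diameter, on a sprung round seat 38 mm across. With the seat up it is 29 mm above the bench (19 mm below the stud's top); the cap's rim meets it there and pushes it with the seat down to 24 mm, the stop
- seat (a joint): how far the sprung seat with the gold band is pushed down: 0 up, 0.005 m at its stop. The spring takes 2 N to start and 12 N at the stop; it comes up again when the cap is not pressed.
- big_cap: the bigger white cap, a bystander: 50 mm in diameter, 52 mm high with its 28 mm knob; origin at the centre of its underside
- jar: amber glass jar with a steel lid, a bystander: 48 mm in diameter, 65 mm high; origin at the centre of its underside
- dividers: brass dividers lying flat, a bystander: 130 mm long, 40 mm wide, 20 mm high at most; origin at the underside near the middle, x along its length towards the round stem
Not all that is in view belongs to the job. Leave any purple look-alike of the part that bears cap_center alone. What is shaped like the part that bears stud_top but blue is not meant.

How it is judged:
By the outcome, as a careful person would: the job done as asked, in the order asked, and still so for the second after the job is handed in, while the arm keeps its last pose, push and grip.
It also fails if it takes over 58 s, if anything falls off the work surface, if the arm or the gripper's body presses on something with over 40 N, if the wrist force passes 120 N, or if a joint passes its speed limit or range.

## Robot

A 7-joint arm with a two-finger parallel gripper is mounted at the origin on the work surface. World frame = base frame: x ahead of the robot, y to its left, z up, the work surface at z = 0. Lengths are in m, angles in rad, forces in N, time in s.
With the tool pointing down it reaches from about 0.425 to 1.025 m from the base axis. Payload 3.6 kg.
Tool frame: the origin (TCP) lies on the centre line of the jaws, within the pads' length; the fingertips stand 8 mm ahead of it and the grasp point (between the pads) lies 11 mm behind it; z points along the fingers, y is the line along which they close (so a half turn about z gives the same grasp; the last joint's range is limited). The gripper opens to 85 mm and grips with 20 to 120 N. Pads are 22 mm wide; open, the fingers measure 114 mm over their backs; the gripper's body (76 mm by 85 mm) begins 54 mm behind the grasp point. The pads swing forward as they close: fully open they stand 13 mm farther back than shut.
Start: joints at [-1.266, 0.591, 0.048, 1.609, -0.033, 0.943, -0.034], TCP at [0.282, 0.668, 0.239] pointing down, gripper open.
Joint ranges: [-2.69, 2.69], [-0.47, 2.24], [-1.27, 1.36], [0.19, 2.51], [-1.53, 4.68], [0.08, 2.07], [-3.09, 3.09]. Speed limits (rad/s): [2.57, 2.57, 3.14, 3.14, 3.14, 3.14, 3.14].

## Interface

Orientations are given as a unit quaternion [w, x, y, z].
In Python, from workcell import r gives the robot as it stands.
- The arm moves only by the shell command python3 -m jog 'ROWS' [FORCE]. ROWS is JSON, a list that holds one entry, the list of rows, each a list of 5 numbers: the finger opening in mm, from 0 to 85.4, then the shift along the tool's x, y, z in units of 60 mm (1.0 is 60 mm), then the turn about the tool's z in units of 6 degrees (1.0 is 6 degrees). In form: [[[gripper, x, y, z, spin], ...]]. A call has 1 to 20 rows; each row is the pose to reach, as a shift and turn from the pose commanded when the call began, along the tool's axes at that moment; what a row does not reach only later rows make up. A row lasts 1/8 s, in which the tool goes at most 62.5 mm and 10.7 degrees, less where a joint would pass 70% of its speed; a pose out of reach is approached as far as the arm can. A call with a gripper value outside its range is refused whole. The fingers move at their own pace and stop on an object; FORCE is the grip in N (left out, the last holds). Time passes only in rows, so rows that repeat a pose let the fingers close. It gives the time, the measured TCP pose, the force, the opening and the grip force at its end, in the units of the state.
- r.state(): the state, without advancing time (a new reading comes with each control period).
- r.read_camera(name): name is "scene" or "top"; returns the picture (480x640x3 uint8, red, green, blue); there is no depth.
- r.camera_params(name): a dict with "fov_y" (degrees; the focal length in pixels is half the picture's height over the tangent of half this angle, whatever the lens; pixels are square), "cx", "cy" (the principal point, pixels), "dist" ([k1, k2, p1, p2, k3] as OpenCV has them; the pictures are not rectified), "R" (3x3) and "t" (3): a world point X has camera coordinates R X + t. Camera axes: x right, y down, z forward; pixel columns grow to the right and rows downward; lengths in m; the calibration is good to about 2 mm. A picture is of the moment at which its call begins. camera_params takes no time and is no camera call.
- r.job_done(): hands the job in; it is judged then, once.
The state is a dict: "clock": time; "joint_positions": joint angles; "joint_vel": joint speeds; "joint_torque": joint torques, N m; "position": TCP position; "orientation": TCP orientation; "force": force on the tool from outside, world axes, zero at the start; "wrist_torque": the same for the moment, N m; "width": finger opening in m; "grip_force": force on a finger pad.
Only numpy, scipy, OpenCV 4.12 (cv2) and the standard library are available. Lean on these libraries where they do the work, as an engineer would, in place of code of your own. Each camera call takes 0.05 s, during which the arm holds its last target. There are 200 camera calls.

## Working session

There is one attempt and no reset: what is moved stays moved. The work goes in short steps, Python scripts to look and compute and a shell command to move; the robot and the scene stay as the last step left them, time stands still between calls to the robot, and variables do not carry over. Pictures are saved under pics/ and viewed, at most 10 in all, crops included, and the job is handed in when it is done.

```bash
mkdir -p pics; cat > h.py <<'E'
import numpy as np,cv2,sys
from workcell import r
def cam(n):
    p=r.camera_params(n);f=240/np.tan(np.radians(p["fov_y"])/2)
    return np.array([[f,0,p["cx"]],[0,f,p["cy"]],[0,0,1]]),np.array(p["dist"],float),np.array(p["R"]),np.array(p["t"])
def back(n,uv,z):
    K,d,R,t=cam(n);q=cv2.undistortPoints(np.array([[uv]],float),K,d)[0,0]
    v=R.T@np.array([q[0],q[1],1]);c=-R.T@t
    return c+v*(z-c[2])/v[2]
def proj(n,X):
    K,d,R,t=cam(n);return cv2.projectPoints(np.array([X],float),cv2.Rodrigues(R)[0],t,K,d)[0][0,0]
def save(n,f,crop=None,s=1):
    im=r.read_camera(n)[...,::-1]
    if crop: x0,y0,x1,y1=crop;im=im[y0:y1,x0:x1]
    cv2.imwrite("pics/"+f,cv2.resize(im,None,fx=s,fy=s,interpolation=cv2.INTER_CUBIC))
E
python3 - <<'E'
from h import *
for n in("scene","top"):
    save(n,n+"0.png");K,d,R,t=cam(n);print(n,K[0,0],-R.T@t,R[2])
print(r.state())
E
```

```text
scene 530.1583317863939 [ 1.07425169 -0.39956208  0.8838981 ] [-0.46779847  0.37858194 -0.79864905]
top 598.9636370475517 [ 0.49191552 -0.02580743  1.13372845] [ 0.06776894 -0.00655678 -0.9976795 ]
{'clock': 0.1, 'joint_positions': array([-1.26549158,  0.59201087,  0.04827954,  1.60975062, -0.03329784,
        0.94274186, -0.03372295]), 'joint_vel': array([ 1.82333085e-03, -1.32480940e-03, -5.56754623e-05, -4.59012614e-03,
       -1.87255581e-03, -1.06396282e-03,  5.36435133e-04]), 'joint_torque': array([ 4.79904556e-03, -5.49995470e+01,  1.55314051e+00, -1.98824823e+01,
        9.71410976e-03,  3.82447470e-03, -7.28513889e-07]), 'position': array([0.28120816, 0.66740263, 0.23824532]), 'orientation': array([-1.57083959e-04,  1.98045406e-01,  9.80192281e-01, -1.04148328e-03]), 'force': array([-0.44470917,  0.29323721, -0.00650477]), 'wrist_torque': array([ 0.02266159,  0.01034766, -0.00813044]), 'grip_force': 0.0, 'width': 0.08535984774770024}
```

View pics/scene0.png

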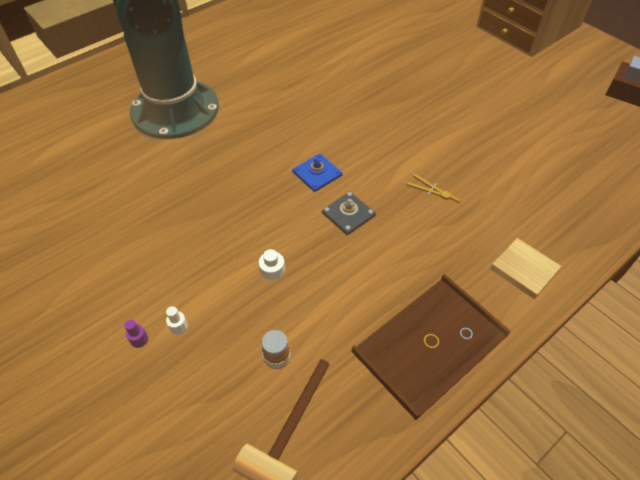

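View pics/top0.png

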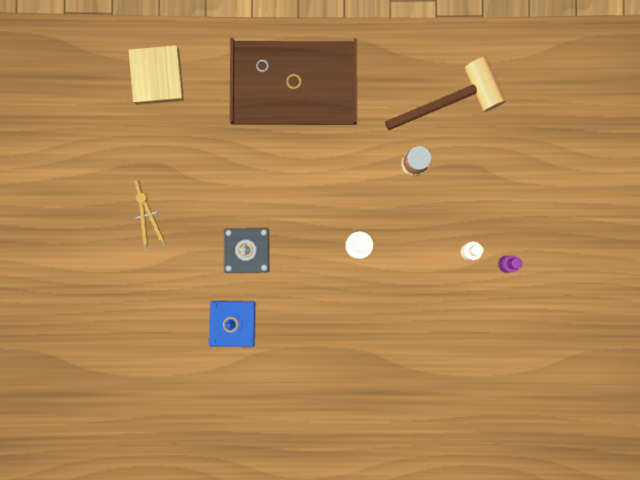

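The scene camera shows the white caps at (271,264), wide, and at (176,321), small, with a purple one at (136,334). The holders are grey at (349,212) and blue at (318,171). The top view has the small white cap at (472,251), the grey holder at (246,250) and the big cap at (359,245). I take the slim white cap and the grey holder to be the ones meant, and will confirm them in an enlarged crop.

```bash
python3 - <<'E'
from h import *
a=r.read_camera("top")[...,::-1];b=r.read_camera("scene")[...,::-1]
def c(im,x,y,w=33,h=25,s=12): return cv2.resize(im[y-h:y+h,x-w:x+w],None,fx=6,fy=6,interpolation=cv2.INTER_CUBIC)
cv2.imwrite("pics/c1.png",np.vstack([np.hstack([c(a,480,252),c(a,246,250)]),np.hstack([c(b,165,322),c(b,349,210)])]))
for n,uv in(("top",(472,251)),("scene",(176,321))): print(n,back(n,uv,.03))
for n,uv in(("top",(246,250)),("scene",(349,207))): print(n,back(n,uv,.03))
for n,uv in(("top",(359,245)),("scene",(271,264))): print(n,back(n,uv,.03))
E
```

```text
top [ 0.54674401 -0.31070184  0.03      ]
scene [ 0.55308847 -0.31287336  0.03      ]
top [0.54804777 0.10523135 0.03      ]
scene [0.55275689 0.10601236 0.03      ]
top [ 0.55751396 -0.10302395  0.03      ]
scene [ 0.56359792 -0.10658216  0.03      ]
```

View pics/c1.png

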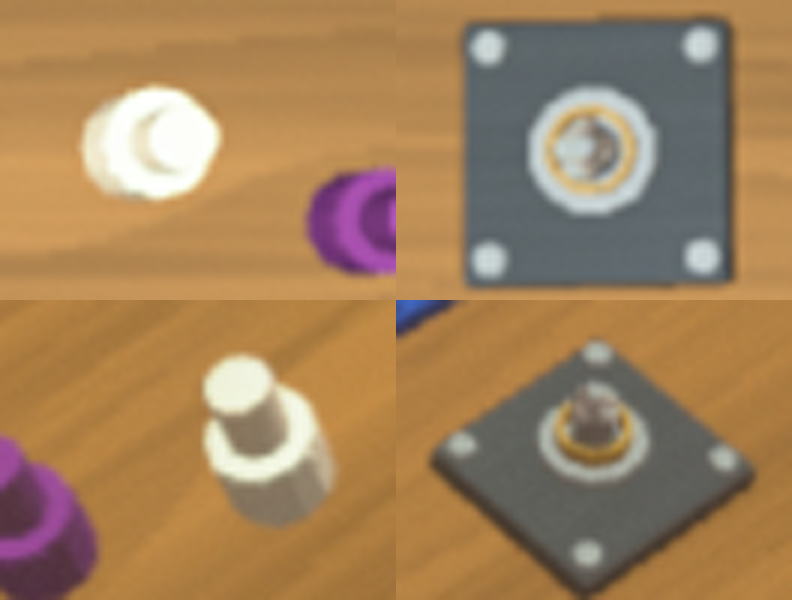

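The crop confirms it: the slim white cap, with its knob top near top-view (477.5,250), and the grey holder with the gold band, at about (245.4,249.7). The blue holder and the purple cap stay out of it.

```bash
python3 - <<'E'
from h import *
T=lambda X,Y,x0,y0:(x0+(X+.5)/6-.5,y0+(Y+.5)/6-.5)
for l,n,X,Y,x0,y0,z in [("cap sh","top",156,143,447,227,.03),("cap knob","top",183,138,447,227,.06),("cap sh","scene",263,135,132,297,.03),("cap knob","scene",238,85,132,297,.06),
 ("band","top",194.5,148,213,225,.029),("seat","top",196.5,150,213,225,.022),("plate","top",202,153,213,225,.012),("band","scene",595-396,430-300,316,185,.029),("bolts","scene",592.5-396,451.75-300,316,185,.013)]:
    print(l,n,back(n,T(X,Y,x0,y0),z))
from scipy.spatial.transform import Rotation as Ro
q=r.state()["orientation"];M=Ro.from_quat(q,scalar_first=True).as_matrix();print(M.round(4))
E
```

```text
cap sh top [ 0.5478203  -0.31178594  0.03      ]
cap knob top [ 0.54780785 -0.31203595  0.06      ]
cap sh scene [ 0.54900335 -0.3116849   0.03      ]
cap knob scene [ 0.54823232 -0.31194569  0.06      ]
band top [0.54948093 0.10720101 0.029     ]
seat top [0.54922724 0.10742142 0.022     ]
plate top [0.54880748 0.1069004  0.012     ]
band scene [0.55025529 0.10757982 0.029     ]
bolts scene [0.54747952 0.10963008 0.013     ]
[[-9.215e-01  3.883e-01 -5.000e-04]
 [ 3.883e-01  9.215e-01 -1.400e-03]
 [-1.000e-04 -1.500e-03 -1.000e+00]]
```

Cap (0.548, -0.312), stud (0.5495, 0.107). Both cameras agree, and the reach and heights fit. I'll move above the cap.

```bash
python3 -m jog '[[[40,-10.43,-13.3,0,0],[40,-10.43,-13.3,0,0],[40,-10.43,-13.3,0,0],[40,-10.43,-13.3,0,0],[40,-10.43,-13.3,0,0],[40,-10.43,-13.3,0,0],[40,-10.43,-13.3,0,0],[40,-10.43,-13.3,0,0],[40,-10.43,-13.3,0,0],[40,-10.43,-13.3,0,0],[40,-10.43,-13.3,0,0],[40,-10.43,-13.3,0,0],[40,-10.43,-13.3,0,0],[40,-10.43,-13.3,0,0],[40,-10.43,-13.3,0,0],[40,-10.43,-13.3,0,0],[40,-10.43,-13.3,0,0],[40,-10.43,-13.3,1.8,0],[40,-10.43,-13.3,1.8,0],[40,-10.43,-13.3,1.8,0]]]' 30
cat >> h.py <<'E'
from scipy.spatial.transform import Rotation as Ro
def to(x,y,z):
    s=r.state();M=Ro.from_quat(s["orientation"],scalar_first=True).as_matrix()
    print(s["position"],M[:,1].round(3),M[:,2].round(4),"units",(M.T@(np.array([x,y,z])-s["position"])/.06).round(3))
E
python3 -c "
from h import *
to(.5482,-.3119,.045)"
```

```text
clock: 2.7
position: [0.5456, -0.3074, 0.1278]
orientation: [-0.004, 0.197, 0.98, 0.002]
force: [-0.3, -0.2, 0.6]
width: 0.0399
grip_force: 0.0
[ 0.54562946 -0.30742374  0.1278222 ] [0.387 0.922 0.001] [-0.0079  0.0048 -1.    ] units [-0.081 -0.054  1.38 ]
```

```bash
python3 -m jog '[[[40,-0.08,-0.05,0,0],[40,-0.08,-0.05,0.6,0],[40,-0.08,-0.05,0.9,0],[40,-0.08,-0.05,1.1,0],[40,-0.08,-0.05,1.1,0],[40,-0.08,-0.05,1.1,0]]]' 30
python3 -c "
from h import *
to(.5482,-.3119,.042)
a=r.read_camera('top')[...,::-1];b=r.read_camera('scene')[...,::-1]
c=lambda im,x,y:cv2.resize(im[y-50:y+50,x-33:x+33],None,fx=6,fy=6,interpolation=cv2.INTER_CUBIC)
cv2.imwrite('pics/d1.png',np.hstack([c(a,475,250),c(b,176,312)]))"
```

```text
clock: 3.45
position: [0.5522, -0.3153, 0.0662]
orientation: [0.001, 0.198, 0.98, -0.0]
force: [-0.2, -0.1, 0.1]
width: 0.0402
grip_force: 0.0
[ 0.55221737 -0.31531573  0.06616307] [ 0.388  0.922 -0.   ] [ 1.3e-03 -8.0e-04 -1.0e+00] units [0.084 0.027 0.403]
```

View pics/d1.png

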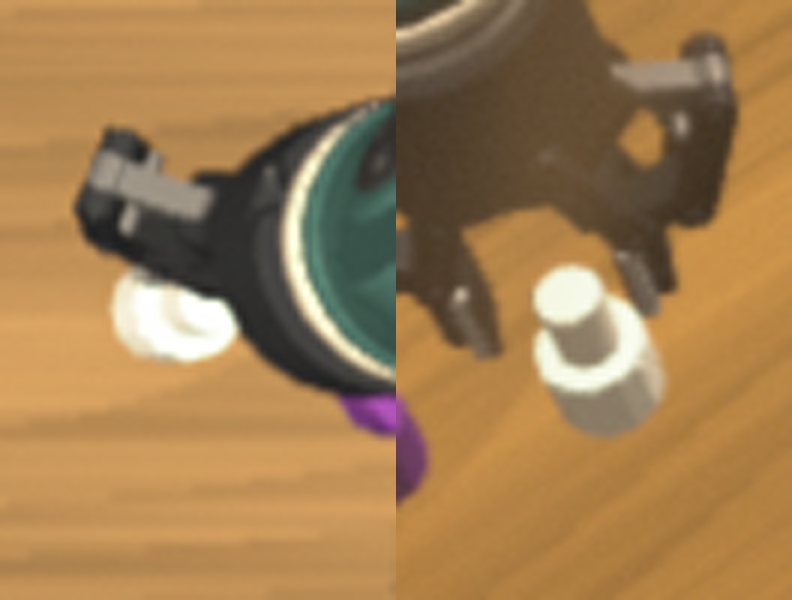

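The tips straddle the knob at a safe height, with the knob at (570,295) in the right-hand crop. The arm overshot a few mm while settling, so I'll correct that and lower.

```bash
python3 -m jog '[[[40,0.08,0.03,0,0],[40,0.08,0.03,0,0],[40,0.08,0.03,0.15,0],[40,0.08,0.03,0.3,0],[40,0.08,0.03,0.3,0],[40,0.08,0.03,0.3,0],[40,0.08,0.03,0.3,0],[40,0.08,0.03,0.3,0]]]' 30
python3 -c "
from h import *
to(.5482,-.3119,.042);print(r.state()['joint_vel'].round(3))"
```

```text
clock: 4.55
position: [0.5481, -0.3115, 0.0476]
orientation: [0.0, 0.198, 0.98, -0.0]
force: [-0.6, -0.4, -0.4]
width: 0.0399
grip_force: 0.0
[ 0.54805405 -0.31147719  0.04755016] [ 0.388  0.922 -0.   ] [ 4.e-04 -2.e-04 -1.e+00] units [-0.005 -0.006  0.093]
[ 0.    -0.001 -0.002  0.    -0.002 -0.001 -0.   ]
```

```bash
python3 -m jog '[[[40,0,0,0.08,0],[40,0,0,0.08,0],[40,0,0,0.08,0],[28,0,0,0.08,0],[22,0,0,0.08,0],[14,0,0,0.08,0],[10,0,0,0.08,0],[10,0,0,0.08,0],[10,0,0,0.08,0],[10,0,0,0.08,0]]]' 50
python3 -c "
from h import *
to(.5495,.1073,.1)
b=r.read_camera('scene')[...,::-1]
c=lambda im,x,y:cv2.resize(im[y-50:y+50,x-50:x+50],None,fx=6,fy=6,interpolation=cv2.INTER_CUBIC)
cv2.imwrite('pics/d2.png',c(b,176,312))"
```

```text
clock: 5.8
position: [0.548, -0.3115, 0.0427]
orientation: [0.0, 0.198, 0.98, -0.0]
force: [-0.4, 0.1, 1.6]
width: 0.0181
grip_force: 48.8
[ 0.5479841  -0.31154968  0.04265078] [ 0.388  0.922 -0.   ] [ 2.e-04 -3.e-04 -1.e+00] units [ 2.687  6.443 -0.958]
```

View pics/d2.png

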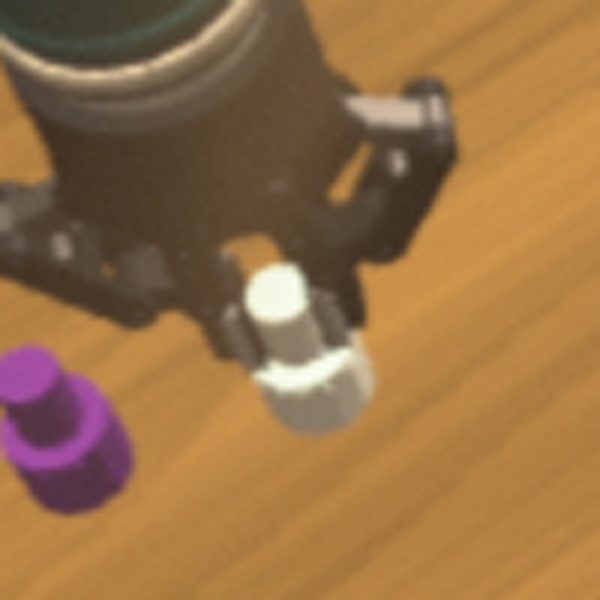

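The knob is gripped between both pads, centred at about (290,330) in the crop, with the tips just above the shoulder. Next I'll lift it and carry it over the stud.

```bash
python3 -m jog '[[[10,0,0,-0.5,0],[10,0,0,-1.0,0],[10,0,0,-1.45,0],[10,0.2,0.5,-1.45,0],[10,0.5,1.2,-1.45,0],[10,0.8,1.9,-1.45,0],[10,1.1,2.6,-1.45,0],[10,1.4,3.3,-1.45,0],[10,1.7,4.1,-1.45,0],[10,2.0,4.8,-1.45,0],[10,2.3,5.5,-1.45,0],[10,2.5,6.0,-1.45,0],[10,2.6,6.3,-1.45,0],[10,2.68,6.44,-1.45,0],[10,2.68,6.44,-1.45,0],[10,2.68,6.44,-1.45,0],[10,2.68,6.44,-1.45,0],[10,2.68,6.44,-1.45,0],[10,2.68,6.44,-1.45,0]]]' 60
python3 -c "
from h import *
to(.5495,.1073,.1)
b=r.read_camera('scene')[...,::-1];a=r.read_camera('top')[...,::-1]
s=r.state();p=s['position']
for dz in(.0173,-.0127,-.0427):print(dz,proj('scene',p+[0,0,dz]))
print(proj('scene',[.5495,.1073,.048]))
c=lambda im,x,y:cv2.resize(im[y-50:y+50,x-33:x+33],None,fx=6,fy=6,interpolation=cv2.INTER_CUBIC)
u,v=proj('scene',p+[0,0,-.03]).astype(int);print(u,v)
cv2.imwrite('pics/d3.png',np.hstack([c(b,u,v+10),c(a,246,250)]))"
```

```text
clock: 8.22
position: [0.5498, 0.1068, 0.1295]
orientation: [0.0, 0.198, 0.98, -0.0]
force: [-0.7, 0.4, -0.3]
width: 0.0181
grip_force: 58.7
[0.54981532 0.1068119  0.12954273] [ 0.389  0.921 -0.   ] [ 1.e-04 -1.e-04 -1.e+00] units [0.008 0.005 0.492]
0.0173 [350.58770617 166.7331194 ]
-0.0127 [349.99763496 177.46500129]
-0.0427 [349.43353456 187.71968341]
[348.73906015 200.18732546]
349 183
```

View pics/d3.png

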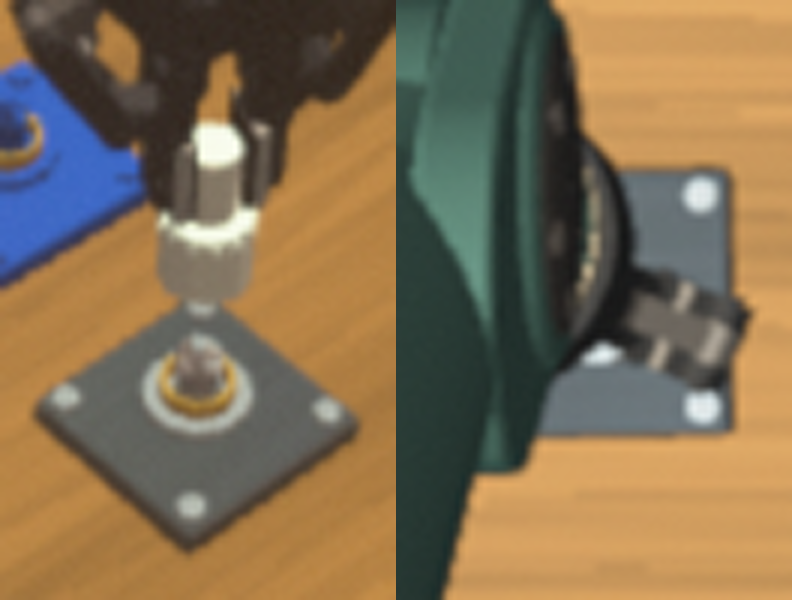

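The cap hangs upright above the stud: rim at about (205,285), stud top (198,345), within about 1 mm of line. I'll lower it until the rim is around the stud tip and check the side forces.

```bash
python3 -m jog '[[[10,0,0,0.2,0],[10,0,0,0.4,0],[10,0,0,0.55,0],[10,0,0,0.6,0],[10,0,0,0.65,0],[10,0,0,0.7,0],[10,0,0,0.7,0],[10,0,0,0.7,0],[10,0,0,0.7,0]]]' 60
python3 -c "
from h import *
s=r.state();print(s['force'],s['wrist_torque'])
to(.5495,.1073,.0827)"
```

```text
clock: 9.45
position: [0.5499, 0.1072, 0.0877]
orientation: [0.0, 0.198, 0.98, 0.0]
force: [0.3, 0.3, -0.5]
width: 0.0184
grip_force: 58.7
[ 0.32321192  0.2903654  -0.46474183] [-0.01311171 -0.01153831  0.0048017 ]
[0.5499087  0.10718349 0.08771859] [0.388 0.922 0.   ] [ 4.e-04  1.e-04 -1.e+00] units [ 0.007 -0.001  0.084]
```

```bash
for i in 1; do python3 -m jog '[[[10,0,0,0.03,0],[10,0,0,0.06,0],[10,0,0,0.09,0],[10,0,0,0.11,0],[10,0,0,0.11,0],[10,0,0,0.11,0]]]' 60; done
python3 -c "
from h import *
s=r.state();print(s['force'],s['wrist_torque'])"
```

```text
clock: 10.2
position: [0.5493, 0.1076, 0.0816]
orientation: [-0.001, 0.198, 0.98, 0.0]
force: [-2.3, 0.5, 7.5]
width: 0.0182
grip_force: 59.7
[-2.31649556  0.4540816   7.49821251] [0.23479212 0.62858967 0.00308712]
```

Now at the balls: 7.5 N, with a small side load towards -x. I'll ease 0.6 mm that way and keep pressing in small steps.

```bash
python3 -m jog '[[[10,0.01,0,0,0],[10,0.01,0,0.02,0],[10,0.01,0,0.04,0],[10,0.01,0,0.06,0],[10,0.01,0,0.06,0],[10,0.01,0,0.06,0]]]' 60
python3 -c "
from h import *
s=r.state();print(s['force'],s['wrist_torque'])"
```

```text
clock: 10.95
position: [0.5488, 0.1077, 0.077]
orientation: [-0.0, 0.198, 0.98, -0.0]
force: [-1.1, 0.7, -0.9]
width: 0.0182
grip_force: 59.0
[-1.13993454  0.67061297 -0.89175238] [ 0.28192486  0.17516084 -0.00624747]
```

It has passed the click, since the balls now pull down. On to the band.

```bash
python3 -m jog '[[[10,0.01,0,0.03,0],[10,0.01,0,0.06,0],[10,0.01,0,0.09,0],[10,0.01,0,0.11,0],[10,0.01,0,0.11,0],[10,0.01,0,0.11,0]]]' 60
python3 -c "
from h import *
s=r.state();print(s['force'],s['wrist_torque'])"
```

```text
clock: 11.7
position: [0.5491, 0.1073, 0.071]
orientation: [0.001, 0.198, 0.98, 0.0]
force: [-0.2, -1.1, 2.5]
width: 0.0184
grip_force: 59.1
[-0.17788094 -1.07908956  2.54483477] [-0.12900892 -0.00961919  0.0123144 ]
```

```bash
python3 -m jog '[[[10,0,0,0.02,0],[10,0,0,0.04,0],[10,0,0,0.06,0],[10,0,0,0.06,0],[10,0,0,0.06,0]]]' 60
python3 -m jog '[[[10,0,0,0.015,0],[10,0,0,0.015,0],[10,0,0,0.015,0]]]' 60
```

```text
clock: 12.32
position: [0.5492, 0.1073, 0.0678]
orientation: [0.001, 0.198, 0.98, 0.0]
force: [-0.6, -0.7, 8.4]
width: 0.018
grip_force: 59.7
clock: 12.7
position: [0.5492, 0.1073, 0.0671]
orientation: [0.001, 0.198, 0.98, 0.0]
force: [-0.5, -1.0, 9.0]
width: 0.018
grip_force: 59.8
```

```bash
python3 -m jog '[[[10,0,0,0.01,0],[10,0,0,0.01,0],[10,0,0,0.01,0]]]' 60
python3 -m jog '[[[10,0,0,0.01,0],[10,0,0,0.01,0],[10,0,0,0.01,0]]]' 60
```

```text
clock: 13.08
position: [0.5493, 0.1073, 0.0667]
orientation: [0.001, 0.198, 0.98, 0.0]
force: [-1.8, -2.5, 10.7]
width: 0.0186
grip_force: 59.9
clock: 13.45
position: [0.5494, 0.1073, 0.0664]
orientation: [0.001, 0.198, 0.98, 0.0]
force: [-2.3, -1.0, 13.3]
width: 0.0179
grip_force: 60.5
```

```bash
python3 -m jog '[[[10,0,0,0.01,0],[10,0,0,0.01,0],[10,0,0,0.01,0]]]' 60
python3 -m jog '[[[10,0,0,0.01,0],[10,0,0,0.01,0],[10,0,0,0.01,0]]]' 60
```

```text
clock: 13.82
position: [0.5495, 0.1072, 0.0663]
orientation: [0.001, 0.198, 0.98, 0.0]
force: [-1.8, -1.0, 17.7]
width: 0.018
grip_force: 61.1
clock: 14.2
position: [0.5495, 0.1072, 0.0662]
orientation: [0.001, 0.198, 0.98, 0.001]
force: [-4.4, -2.4, 22.2]
width: 0.0181
grip_force: 61.6
```

The stop is reached: TCP still at .0662 while the force climbs to 22 N. I'll hold and check that it stays steady.

```bash
python3 -m jog '[[[10,0,0,0.003,0],[10,0,0,0.003,0],[10,0,0,0.003,0],[10,0,0,0.003,0],[10,0,0,0.003,0],[10,0,0,0.003,0],[10,0,0,0.003,0],[10,0,0,0.003,0]]]' 60
python3 -c "
from h import *
b=r.read_camera('scene')[...,::-1]
cv2.imwrite('pics/d4.png',cv2.resize(b[150:250,300:400],None,fx=6,fy=6,interpolation=cv2.INTER_CUBIC))"
```

```text
clock: 15.2
position: [0.5496, 0.1072, 0.0662]
orientation: [0.001, 0.198, 0.98, 0.001]
force: [-3.6, -2.0, 22.9]
width: 0.0185
grip_force: 61.6
```

View pics/d4.png

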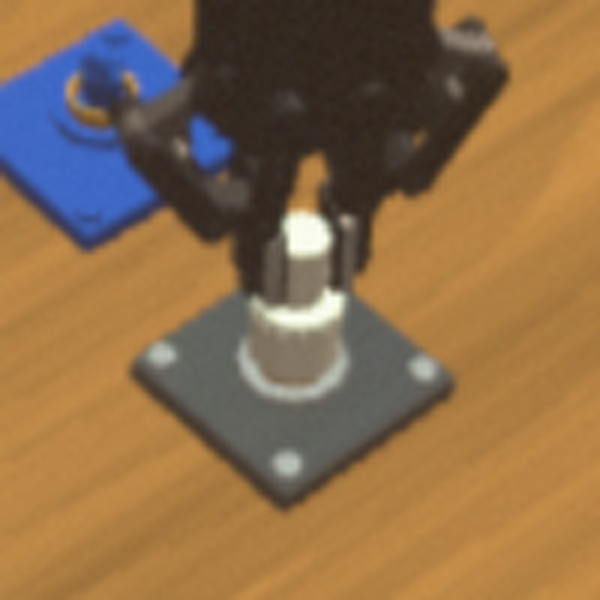

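The cap sits upright and centred on the seat, with its rim at about (293,380) and the band covered. The force is steady at 23 N, well under 40 N. I'll hand in while holding.

```bash
python3 -c "
from workcell import r
print(r.job_done())"
```

```text
the job is handed in; nothing more can be done
None
```

The small white cap is clicked onto the grey holder's stud, with the seat pressed to its stop. I handed the job in still holding the cap down at a steady 23 N; the big cap, jar and dividers were not touched.

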